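Feel the display bay for a leftover, clear it and seat the pen box

TASK

Put the wooden pen box into the red-rimmed bay of the counter display, but first reach down into that bay with the fingertips until they touch whatever is at the bottom, to feel whether a grey lead case has been left in it. If there is one, take it out and lay it in the blue return tray; if the lead case is in the white-rimmed bay instead, leave it there untouched. Lower the box in rather than dropping it, and finish with it lying level and fully home on the floor of the red-rimmed bay, without shifting the other things round about.

Things in the scene. Friction and masses are not known exactly. Their poses are not given: they have to be found in the camera images.
- red_bay: Red-rimmed light wood bay, grey floor, fixed; mm: inside 68 (x) by 155 (y), 28 deep, walls 8; origin under its centre, on a board 10 high; inner floor 8 and rim 36 above the origin. Each long side has a thumb notch, y -30 to +30, cut down to the floor, so fingers closing along x reach the floor. The bays lie 112 apart along x; red and white may swap places.
- white_bay: White-rimmed bay, else the same; mm: inside 68 (x) by 155 (y), 28 deep, walls 8; origin under its centre, on a board 10 high; inner floor 8 and rim 36 above the origin. Each long side has a thumb notch, y -30 to +30, cut down to the floor, so fingers closing along x reach the floor. 
- wood_box: Loose wooden pen box, closed, plain brown, 63 x 150 x 45 mm (its x, y, z; grip across its x), about 0.2 kg, origin in the centre of its underside. On the table at the start. It fits the bay either way round with about 2.5 mm clearance each side and stands 17 mm above the rim when home.
- lead_case: Loose light grey lead case, a flat oblong 18 x 75 x 13 mm (its x, y, z; grip across its x), about 30 g, origin in the centre of its underside. At the start it lies at the bottom of one of the two bays, along the bay and not far from its middle (within about 10 mm along, 4 mm across).
- return_tray: Blue open return tray, fixed to the table, 130 x 190 mm outside (its x, y), 28 mm high, walls and floor 5 mm thick, origin under its centre.
- tape_dispenser: Grey weighted tape dispenser, 55 x 150 x 78 mm, standing loose behind the display: a bystander. Origin under its centre.
- stapler: Red and black desk stapler, 34 x 139 x 41 mm, loose on the table: a bystander. Origin under its centre.
- pen_jar: Glass jar of pens with a red and yellow band, 136 x 115 x 158 mm with the pens (the jar is 60 mm across and 62 mm high), loose: a bystander. Origin under it.
There are look-alikes about, which are no part of the job. Of the things that look like the lead_case, the larger one is meant.

How it is judged:
On the way, in this order (a step that is already met when the one before it is completed fails the run):
1. the fingertips, down inside the red-rimmed bay, touch its floor (or wall near the floor) or the lead case lying in it (x of the grasp point in the frame of red_bay between -0.03 and 0.03 m and y of the grasp point in the frame of red_bay between -0.065 and 0.065 m and (contact force between the fingers and lead_case above 0.4 N or (contact force between the fingers and red_bay above 0.4 N and z of the grasp point in the frame of red_bay below 0.036 m))), for 0.05 s.
2. the pen box is fully home in the red-rimmed bay (x of wood_box in the frame of red_bay between -0.005 and 0.005 m and y of wood_box in the frame of red_bay between -0.005 and 0.005 m and z of wood_box in the frame of red_bay between 0.003 and 0.0115 m and angle between wood_box's own z axis and vertical below 0.04 rad), for 0.2 s.
At the end, for the whole second after the job is handed in: The pen box rests on the floor of the red-rimmed bay (within 3.5 mm of the floor in height, within 5 mm of the bay's centre, tilt under 0.04 rad), and the lead case rests in the blue tray or, if it was in the white-rimmed bay, still lies there (moved less than 10 mm) (all of step 2 and linear speed of each of wood_box, lead_case below 0.02 m/s and ((x of lead_case in the frame of return_tray between -0.062 and 0.062 m and y of lead_case in the frame of return_tray between -0.092 and 0.092 m and z of lead_case in the frame of return_tray between 0 and 0.026 m) or (x of lead_case in the frame of white_bay between -0.034 and 0.034 m and y of lead_case in the frame of white_bay between -0.078 and 0.078 m and z of lead_case in the frame of white_bay below 0.015 m and distance of lead_case from where it was at the start of the episode below 0.01 m))); the robot touches nothing.
It fails at once if the lead case is touched by the fingers in or over the white-rimmed bay (x of lead_case in the frame of white_bay between -0.034 and 0.034 m and y of lead_case in the frame of white_bay between -0.078 and 0.078 m and z of lead_case in the frame of white_bay below 0.05 m and contact force between the fingers and lead_case above 0.3 N).
It fails at once if the pen box is dropped into the red-rimmed bay (x of wood_box in the frame of red_bay between -0.03 and 0.03 m and y of wood_box in the frame of red_bay between -0.03 and 0.03 m and z of wood_box in the frame of red_bay below 0.05 m and linear speed of wood_box above 0.6 m/s).
It fails at once if the tape dispenser, stapler or pen jar is shifted more than 30 mm (distance of any of tape_dispenser, stapler, pen_jar from where it was at the start of the episode above 0.03 m).
It also fails if it takes over 67 s, if anything falls off the work surface, if the arm or the gripper's body presses on something with over 40 N, if the wrist force passes 120 N, or if a joint passes its speed limit or range.

ROBOT

A 6-joint arm with a two-finger parallel gripper is mounted at the origin on a cart in front of the work surface, level with it; the furniture and walls round the work are solid. World frame = base frame: x ahead of the robot, y to its left, z up, the work surface at z = 0. Lengths are in m, angles in rad, forces in N, time in s.
With the tool pointing down it reaches from about 0.35 to 0.925 m from the base axis. Payload 6.4 kg.
Tool frame: the origin (TCP) lies midway between the tips of the shut fingers; the grasp point (between the pads) lies 19 mm behind it; z points along the fingers, y is the line along which they close (so a half turn about z gives the same grasp; the last joint's range is limited). The gripper opens to 94 mm and grips with 3 to 60 N. Pads are 16 mm wide; open, the fingers measure 119 mm over their backs; the gripper's body (75 mm by 177 mm) begins 78 mm behind the grasp point.
Start: joints at [-1.369, 0.245, 1.558, -0, 1.339, -0.174], TCP at [0.239, -0.605, 0.205] pointing down, gripper open.
Joint ranges: [-3.13, 3.13], [-1.02, 2.26], [0.13, 2.54], [-0.95, 4.09], [0.21, 2.88], [-2.74, 2.74]. Speed limits (rad/s): [2.57, 2.57, 3.14, 3.14, 3.14, 3.14].

INTERFACE

Orientations are given as a unit quaternion [w, x, y, z].
In Python, from plant import telemetry, cams, env gives the robot as it stands.
- The arm moves only by the tool play_rows, never from a script. Its argument "commands" is a list that holds one entry, the list of rows, each a list of 5 numbers: the opening, from -1 (shut) to 1 (fully open), then the shift along the tool's x, y, z as a fraction of full scale, then the turn about the tool's z as a fraction of full scale. In form: [[[claw, x, y, z, turn], ...]]. A call has 1 to 5 rows; each row shifts and turns the commanded pose from where the row before left it, along the tool's axes as they then stand; what a row does not reach is not made up. Full scale, the value 1, is 250 mm for a shift and 4 degrees for a turn. A row lasts 1/12 s, in which the tool goes at most 41.7 mm and 7.16 degrees, less where a joint would pass 70% of its speed; a pose out of reach is approached as far as the arm can. A call with a number of a shift or a turn outside -1 to 1 is refused whole. A call with a gripper value outside its range is refused whole. The fingers move at their own pace and stop on an object; "squeeze" is the grip in N (left out, the last holds). Time passes only in rows, so rows that do not move let the fingers close. It gives the time, the measured TCP pose, the force, the opening and the grip force at its end, in the units of the state.
- telemetry.get_state(): the state, without advancing time (a new reading comes with each control period).
- cams.capture(name): name is "scene" or "top"; returns the picture (384x512x3 uint8, red, green, blue); there is no depth.
- cams.get_calibration(name): a dict with "K" (3x3 intrinsics, pixels), "k1" (the pictures are not rectified: a ray, as slopes to the right and down, at radius r is drawn at 1 + k1 r^2 times it, then the intrinsics apply), "R" (3x3) and "t" (3): a world point X has camera coordinates R X + t. Camera axes: x right, y down, z forward; pixel columns grow to the right and rows downward; lengths in m; the calibration is good to about 2 mm. A picture is of the moment at which its call begins. get_calibration takes no time and is no camera call.
- env.hand_in(): hands the job in; it is judged then, once.
The state is a dict: "t": time; "qpos": joint angles; "qd": joint speeds; "effort": joint torques, N m; "position": TCP position; "orientation": TCP orientation; "contact_force": force on the tool from outside, world axes, zero at the start; "ft_torque": the same for the moment, N m; "grip_width": finger opening in m; "gripper_force": force on a finger pad.
Only numpy, scipy, OpenCV 4.12 (cv2) and the standard library are available. Lean on these libraries where they do the work, as an engineer would, in place of code of your own. Each camera call takes 0.05 s, during which the arm holds its last target. There are 200 camera calls.

## Working session

There is one attempt and no reset: what is moved stays moved. The work goes in short steps, Python scripts to look and compute and a tool call to move; the robot and the scene stay as the last step left them, time stands still between calls to the robot, and variables do not carry over. Pictures are saved under pics/ and viewed, at most 10 in all, crops included, and the job is handed in when it is done.

Besides the shell and the picture viewer there is one more tool, called after "Request:" as name(argument=value, ...), one argument or row to a line, values as JSON. play_rows: Moves the arm, as the interface text tells. Its arguments: {"type":"object","properties":{"commands":{"type":"array","items":{"type":"array","items":{"type":"array","items":{"type":"number"}}}},"squeeze":{"type":"number"}},"required":["commands"]}

```bash
mkdir -p pics
cat > h.py <<'E'
import numpy as np, cv2
from plant import telemetry, cams, env
def cal(n):
    c=cams.get_calibration(n); return [np.array(c[k],float) for k in ("K","R","t")]+[float(c["k1"])]
def ray(n,uv):
    K,R,t,k1=cal(n)
    uv=np.atleast_2d(np.array(uv,float)).reshape(-1,1,2)
    p=cv2.undistortPoints(uv,K,np.array([k1,0,0,0,0.])).reshape(-1,2)
    d=np.c_[p,np.ones(len(p))]@R
    return -R.T@t,d
def onplane(n,uv,z):
    o,d=ray(n,uv); return o+d*((z-o[2])/d[:,2])[:,None]
def tri(ua,ub):
    o1,d1=ray("scene",ua);o2,d2=ray("top",ub);out=[]
    for a,b in zip(d1,d2):
        a=a/np.linalg.norm(a);b=b/np.linalg.norm(b)
        s=np.linalg.lstsq(np.c_[a,-b],o2-o1,rcond=None)[0]
        p,q=o1+a*s[0],o2+b*s[1]; out.append(np.r_[(p+q)/2,np.linalg.norm(p-q)])
    return np.array(out)
def proj(n,X):
    K,R,t,k1=cal(n)
    return cv2.projectPoints(np.atleast_2d(np.array(X,float)),cv2.Rodrigues(R)[0],t,K,np.array([k1,0,0,0,0.]))[0].reshape(-1,2)
def snap(n,f):
    im=cams.capture(n); cv2.imwrite("pics/"+f,im[:,:,::-1]); return im
E
python3 - <<'E'
from h import *
for n in("scene","top"):
    im=snap(n,n+"0.png"); K,R,t,k1=cal(n); print(n,-R.T@t,R.round(2).tolist(),K[0,0],k1)
s=telemetry.get_state();print(s)
E
```

```text
scene [0.12495417 0.3773239  0.79125411] [[-0.66, -0.75, 0.0], [-0.57, 0.5, -0.66], [0.49, -0.43, -0.75]] 362.8582137881321 0.003838339862928088
top [ 0.49756492 -0.02269062  1.40785063] [[0.0, -1.0, 0.02], [-1.0, -0.01, -0.1], [0.1, -0.02, -0.99]] 432.64936585856964 -0.0936953953019076
{'t': 0.1, 'qpos': array([-1.36909229e+00,  2.45712223e-01,  1.55883515e+00, -5.26474992e-05,
        1.33871226e+00, -1.74112230e-01]), 'qd': array([ 0.00177749, -0.0005035 , -0.00217384, -0.00021852,  0.00085478,
        0.00078774]), 'effort': array([ 2.84873304e-04, -4.16914845e+01, -3.15524805e+01,  6.86699920e-02,
        3.09649156e-02, -5.89444585e-05]), 'position': array([ 0.23844921, -0.60412263,  0.20450665]), 'orientation': array([-8.33058507e-04,  9.82395677e-01,  1.86810165e-01, -3.71088934e-05]), 'contact_force': array([-0.84165586, -0.05201063,  0.39530487]), 'ft_torque': array([-0.01896587,  0.02081627,  0.02093235]), 'gripper_force': 0.0, 'grip_width': 0.09413890955848311}
```

View pics/scene0.png

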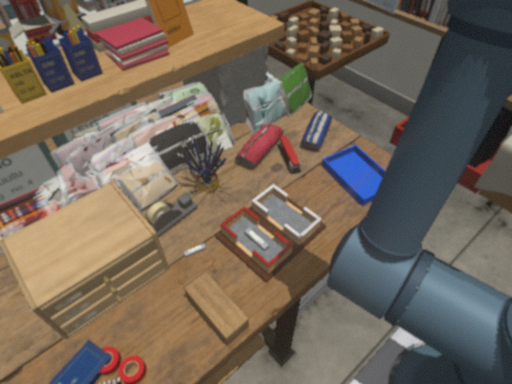

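View pics/top0.png

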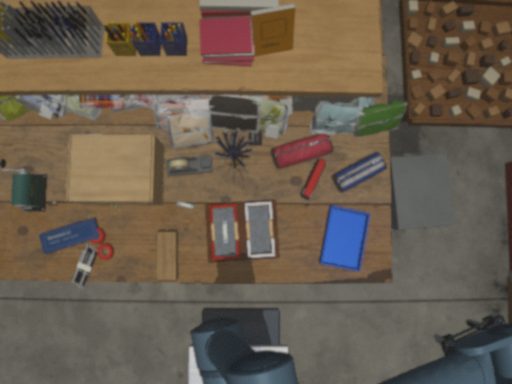

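The scene view shows the red bay at (255,240) with a light grey oblong in it at (258,238), the white bay at (287,210), the wooden box at (217,307), and the blue tray at (355,172). In the top view these are at (224,230), (260,230), (167,255) and (345,237).

The lead case candidates are the oblong in the red bay, scene (258,238) / top (224,230), and a small light stick on the table, scene (195,250) / top (185,205). I'll measure both and check them in an enlarged crop.

Run:
```python
from h import *
S=cv2.imread("pics/scene0.png");T=cv2.imread("pics/top0.png")
a=cv2.resize(S[165:345,160:340],None,fx=3.3,fy=3.3,interpolation=cv2.INTER_CUBIC)[:594]
b=cv2.resize(T[190:290,145:285],None,fx=5.7,fy=5.7,interpolation=cv2.INTER_CUBIC)[:594]
cv2.imwrite("pics/sc.png",a);cv2.imwrite("pics/tc.png",b)
def big(im,lo,hi,box,k=0,open_=0):
    h=cv2.cvtColor(im,cv2.COLOR_BGR2HSV);m=cv2.inRange(h,lo,hi);z=np.zeros_like(m);x0,y0,x1,y1=box;z[y0:y1,x0:x1]=m[y0:y1,x0:x1]
    if open_: z=cv2.morphologyEx(z,cv2.MORPH_OPEN,np.ones((3,3)))
    if k: z=cv2.morphologyEx(z,cv2.MORPH_CLOSE,np.ones((k,k)))
    c=max(cv2.findContours(z,0,2)[0],key=cv2.contourArea); return c
for n,im,box in(("scene",S,(310,130,400,215)),("top",T,(310,195,380,280))):
    c=big(im,(105,120,60),(125,255,255),box);r=cv2.minAreaRect(c);print("tray",n,r);p=onplane(n,cv2.boxPoints(r),.028);print(p.round(3).tolist(),p.mean(0).round(3))
h=cv2.cvtColor(T,cv2.COLOR_BGR2HSV)
for p in [(224,230),(217,210),(185,205),(167,255),(150,255),(260,230),(209,230),(245,230),(213,230),(235,230)]: print(p,h[p[1],p[0]])
h=cv2.cvtColor(S,cv2.COLOR_BGR2HSV)
for p in [(258,238),(195,250),(217,307),(205,300),(180,290),(287,210),(230,225)]: print(p,h[p[1],p[0]])
```

```text
tray scene ((356.7119140625, 171.1165771484375), (62.84726333618164, 39.53202438354492), 46.16913986206055)
[[0.594, -0.281, 0.028], [0.619, -0.445, 0.028], [0.408, -0.382, 0.028], [0.398, -0.24, 0.028]] [ 0.505 -0.337  0.028]
tray top ((344.5829772949219, 237.8905792236328), (40.174896240234375, 58.78804016113281), 10.61965560913086)
[[0.416, -0.258, 0.028], [0.601, -0.294, 0.028], [0.577, -0.423, 0.028], [0.392, -0.385, 0.028]] [ 0.496 -0.34   0.028]
(224, 230) [ 40  12 186]
(217, 210) [120   5 111]
(185, 205) [ 40  13 176]
(167, 255) [ 17 109 138]
(150, 255) [ 16 121 126]
(260, 230) [107  15 119]
(209, 230) [ 13 126  89]
(245, 230) [ 13 108 106]
(213, 230) [ 17  94 173]
(235, 230) [ 17  84 166]
(258, 238) [ 30  10 228]
(195, 250) [ 30  10 186]
(217, 307) [ 17 115 157]
(205, 300) [ 16 109 169]
(180, 290) [ 16 125 155]
(287, 210) [ 90   6 136]
(230, 225) [ 18  89 126]
```

View pics/sc.png

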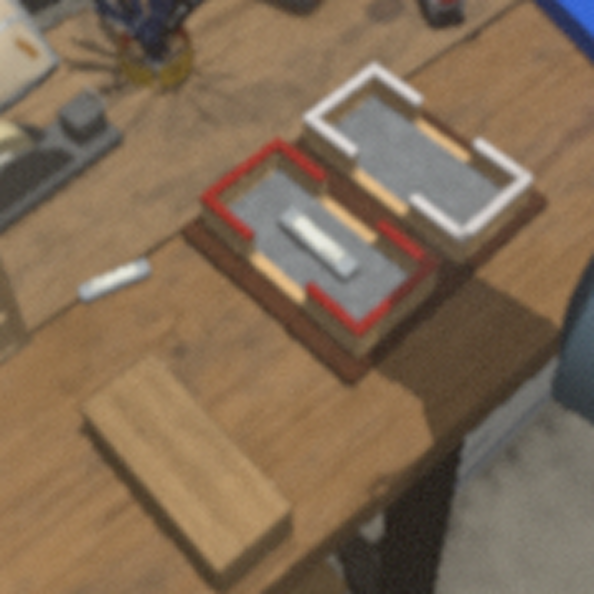

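View pics/tc.png

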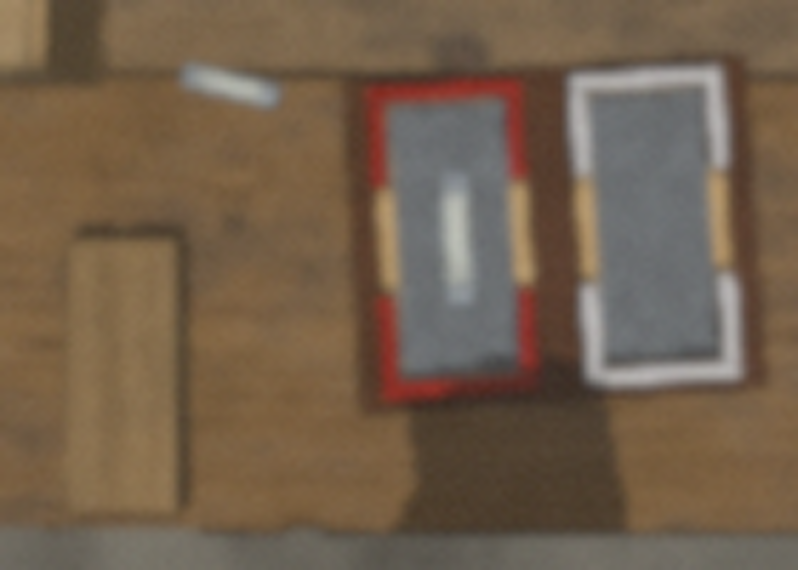

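The crops confirm it. The oblong inside the red bay is about 75 mm long, against about 55 mm for the stick on the table. So the lead case is in the red bay, and the table stick is the decoy. Next I'll take precise edges and heights.

```bash
cat >> h.py <<'E'
def refine(im,q,w=3):
    "refine quad q (4x2 px) by strongest gradient across each side and line fits"
    g=cv2.GaussianBlur(cv2.cvtColor(im,cv2.COLOR_BGR2LAB),(3,3),0).astype(np.float32); q=np.array(q,float); L=[]
    for i in range(4):
        a,b=q[i],q[(i+1)%4]; d=(b-a)/np.linalg.norm(b-a); n=np.array([-d[1],d[0]]); s=np.arange(-w,w+.01,.25); P=[]
        for f in np.linspace(.12,.88,25):
            xy=(a+f*(b-a)+s[:,None]*n).astype(np.float32)
            v=cv2.remap(g,xy[None,:,0],xy[None,:,1],cv2.INTER_LINEAR)[0]
            e=np.linalg.norm(np.gradient(v,axis=0),axis=1); e=e*np.exp(-s**2/(2*(w*.6)**2)); P.append(xy[e.argmax()])
        vx,vy,x,y=cv2.fitLine(np.array(P),cv2.DIST_HUBER,0,.01,.01).ravel(); L.append(np.cross([x,y,1],[x+vx,y+vy,1]))
    c=[np.cross(L[i-1],L[i]) for i in range(4)]
    return np.array([p[:2]/p[2] for p in c])
def desc(P):
    P=P[:,:3]; c=P.mean(0); l=(P[0]+P[1]-P[2]-P[3])/2; w=(P[0]+P[3]-P[1]-P[2])/2
    return "c",c.round(4).tolist(),"len",np.linalg.norm(l[:2]).round(4),"wid",np.linalg.norm(w[:2]).round(4),"yaw_len",np.degrees(np.arctan2(l[1],l[0])).round(2)
def quad(S,T,qs,qt,z,w=3):
    a,b=refine(S,qs,w),refine(T,qt,w); t=tri(a,b)
    print("tri",desc(t),"z",t[:,2].round(4),"gap",t[:,3].round(4)); print(" scene",desc(onplane("scene",a,z))); print(" top",desc(onplane("top",b,z)))
    return t
def blob(im,lo,hi,box):
    m=cv2.inRange(cv2.cvtColor(im,cv2.COLOR_BGR2HSV),lo,hi);z=np.zeros_like(m);x0,y0,x1,y1=box;z[y0:y1,x0:x1]=m[y0:y1,x0:x1]
    c=max(cv2.findContours(z,0,2)[0],key=cv2.contourArea);r=cv2.minAreaRect(c);return r
E
python3 - <<'E'
from h import *
S=cv2.imread("pics/scene0.png");T=cv2.imread("pics/top0.png")
s=lambda q:np.array(q)/3.3+(160,165)-.35; t=lambda q:np.array(q)/5.7+(145,190)-.4
print("BOX");quad(S,T,s([(84,412),(150,358),(292,510),(222,572)])[[0,1,2,3]],t([(70,240),(180,238),(182,512),(70,515)]),.045)
print("RED");quad(S,T,s([(203,200),(280,140),(438,262),(360,333)]),t([(365,85),(522,78),(540,388),(380,402)]),.046)
print("WHITE");quad(S,T,s([(303,118),(375,63),(532,180),(462,238)]),t([(567,72),(725,65),(745,380),(587,388)]),.046)
for nm,bs,bt,z in(("lead",(235,220,275,255),(216,212,232,250),.031),("decoy",(180,240,210,260),(172,198,200,212),.012)):
    a=blob(S,(0,0,170),(180,45,255),bs);b=blob(T,(0,0,145),(180,45,255),bt)
    print(nm,a,b);print(tri([a[0]],[b[0]]).round(4),onplane("scene",[a[0]],z).round(4),onplane("top",[b[0]],z).round(4))
    p=onplane("top",cv2.boxPoints(b),z);print(np.linalg.norm(np.diff(p,axis=0),axis=1).round(4),[np.degrees(np.arctan2(*(p[i+1]-p[i])[1::-1])).round(1) for i in range(2)])
E
```

```text
BOX
tri ('c', [0.4395, 0.2266, 0.041], 'len', np.float64(0.1498), 'wid', np.float64(0.0597), 'yaw_len', np.float64(1.18)) z [0.0387 0.0393 0.043  0.0429] gap [0.0002 0.0007 0.0011 0.    ]
 scene ('c', [0.4378, 0.2276, 0.045], 'len', np.float64(0.1473), 'wid', np.float64(0.0592), 'yaw_len', np.float64(1.49))
 top ('c', [0.4394, 0.2257, 0.045], 'len', np.float64(0.1495), 'wid', np.float64(0.0598), 'yaw_len', np.float64(0.91))
RED
tri ('c', [0.5159, 0.045, 0.044], 'len', np.float64(0.1713), 'wid', np.float64(0.0849), 'yaw_len', np.float64(3.49)) z [0.0345 0.0464 0.0461 0.0492] gap [0.0081 0.0021 0.0004 0.0009]
 scene ('c', [0.5141, 0.0453, 0.046], 'len', np.float64(0.166), 'wid', np.float64(0.0853), 'yaw_len', np.float64(4.1))
 top ('c', [0.516, 0.0453, 0.046], 'len', np.float64(0.1722), 'wid', np.float64(0.0862), 'yaw_len', np.float64(3.72))
WHITE
tri ('c', [0.5236, -0.0657, 0.0459], 'len', np.float64(0.1731), 'wid', np.float64(0.0863), 'yaw_len', np.float64(3.69)) z [0.045  0.0451 0.0446 0.0488] gap [0.0009 0.001  0.0031 0.0016]
 scene ('c', [0.524, -0.065, 0.046], 'len', np.float64(0.1717), 'wid', np.float64(0.0847), 'yaw_len', np.float64(3.85))
 top ('c', [0.5229, -0.0662, 0.046], 'len', np.float64(0.1737), 'wid', np.float64(0.0865), 'yaw_len', np.float64(3.8))
lead ((256.60589599609375, 237.37646484375), (24.1877498626709, 5.206331253051758), 40.601295471191406) ((225.0, 232.0), (20.0, 4.0), 90.0)
[[5.141e-01 4.310e-02 3.120e-02 5.000e-04]] [[0.5144 0.0431 0.031 ]] [[0.5139 0.0429 0.031 ]]
[0.0127 0.0633 0.0127] [np.float64(-89.7), np.float64(-179.5)]
decoy ((193.84483337402344, 248.63792419433594), (3.9391934871673584, 19.695966720581055), 66.80140686035156) ((185.08822631835938, 204.6470947265625), (12.611852645874023, 3.152963161468506), 14.03624439239502)
[[0.6023 0.1746 0.0108 0.0019]] [[0.6022 0.1756 0.012 ]] [[0.6016 0.1736 0.012 ]]
[0.0102 0.041  0.0102] [np.float64(-12.9), np.float64(-103.7)]
```

Request:
play_rows(
  commands=[
    [[-0.04,0,0,0,0.885],[-0.04,0,0,0,0.885],[-0.04,0,0,0,0.885],[-0.04,0,0,0,0.885],[-0.04,0,0,0,0.885]],
  ],
  squeeze=15,
)

```text
t: 0.52
position: [0.2385, -0.6043, 0.2048]
orientation: [-0.001, 0.999, 0.032, -0.0]
contact_force: [0.2, 0.6, -0.8]
grip_width: 0.0642
gripper_force: 0.0
```

Request:
play_rows(
  commands=[
    [[-0.04,0.063,-0.125,0,0],[-0.04,0.063,-0.125,0,0],[-0.04,0.063,-0.125,0,0],[-0.04,0.063,-0.125,0,0],[-0.04,0.063,-0.125,0,0]],
  ],
)

```text
t: 0.93
position: [0.3069, -0.4416, 0.2049]
orientation: [-0.0, 0.999, 0.033, -0.0]
contact_force: [0.3, -0.1, -0.5]
grip_width: 0.0455
gripper_force: 0.0
```

Request:
play_rows(
  commands=[
    [[-0.04,0.063,-0.125,0,0],[-0.04,0.063,-0.125,0,0],[-0.04,0.063,-0.125,0,0],[-0.04,0.063,-0.125,0,0],[-0.04,0.063,-0.125,0,0]],
  ],
)

```text
t: 1.35
position: [0.3749, -0.2805, 0.2051]
orientation: [-0.0, 0.999, 0.033, -0.0]
contact_force: [0.3, 0.5, -0.0]
grip_width: 0.0452
gripper_force: 0.0
```

Request:
play_rows(
  commands=[
    [[-0.04,0.063,-0.125,0,0],[-0.04,0.063,-0.125,0,0],[-0.04,0.063,-0.125,0,0],[-0.04,0.063,-0.125,0,0],[-0.04,0.063,-0.125,0,0]],
  ],
)

```text
t: 1.77
position: [0.4431, -0.1193, 0.2052]
orientation: [-0.0, 0.999, 0.033, -0.0]
contact_force: [0.3, 0.3, -0.5]
grip_width: 0.0453
gripper_force: 0.0
```

Request:
play_rows(
  commands=[
    [[-0.04,0.063,-0.125,0.08,0],[-0.04,0.063,-0.125,0.08,0],[-0.04,0.063,-0.125,0.08,0],[-0.04,0.063,-0.125,0.08,0],[-0.04,0,0,0,0]],
  ],
)

```text
t: 2.18
position: [0.4953, 0.0128, 0.1208]
orientation: [-0.002, 0.999, 0.036, -0.004]
contact_force: [-1.1, 0.1, -0.1]
grip_width: 0.0452
gripper_force: 0.0
```

Request:
play_rows(
  commands=[
    [[-0.04,0.037,-0.068,0,0],[-0.04,0.037,-0.067,0,0],[-0.04,0,0,0.1,0],[-0.04,0,0,0.1,0],[-0.04,0,0,0,0]],
  ],
)

```text
t: 2.6
position: [0.5099, 0.0429, 0.0711]
orientation: [-0.001, 0.999, 0.034, -0.004]
contact_force: [-0.6, -0.4, -0.5]
grip_width: 0.0453
gripper_force: 0.0
```

Request:
play_rows(
  commands=[
    [[-0.04,0,0,0,0],[-0.04,0,0,0,0]],
  ],
)

```text
t: 2.77
position: [0.5143, 0.0422, 0.0766]
orientation: [0.0, 0.999, 0.033, 0.001]
contact_force: [0.2, -0.1, -0.4]
grip_width: 0.0454
gripper_force: 0.0
```

Run:
```python
from h import *
a=snap("scene","s1.png");b=snap("top","t1.png")
s=telemetry.get_state();print(s["position"],s["orientation"])
A=cv2.resize(a[150:300,170:350],None,fx=2.2,fy=2.2)[:,:,::-1];B=cv2.resize(b[190:290,180:280],None,fx=3.3,fy=3.3)[:,:,::-1]
cv2.imwrite("pics/c1.png",np.hstack([A[:330],B]))
```

```text
[0.51492045 0.0421675  0.07727135] [2.72086794e-04 9.99448550e-01 3.31698704e-02 1.51065139e-03]
```

View pics/c1.png

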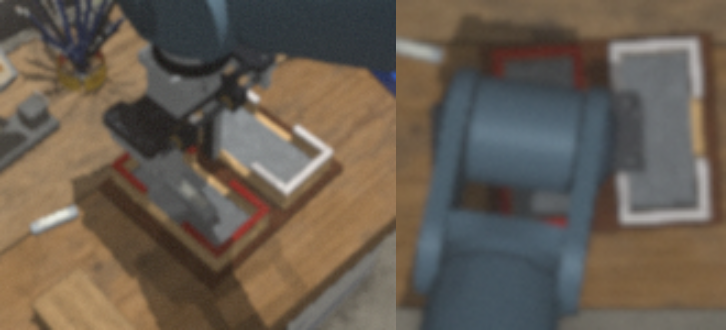

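The gripper is over the red bay. In the crop, the fingers straddle the middle of the bay around (205,175), clear of the white bay. Lowering to touch.

Request:
play_rows(
  commands=[
    [[-0.04,0,0,0.05,0],[-0.04,0,0,0.05,0],[-0.04,0,0,0.05,0],[-0.04,0,0,0.05,0],[-0.04,0,0,0,0]],
  ],
)

```text
t: 3.28
position: [0.5127, 0.0426, 0.0245]
orientation: [-0.0, 0.999, 0.033, -0.001]
contact_force: [-0.4, -0.3, 0.5]
grip_width: 0.0448
gripper_force: 0.0
```

Request:
play_rows(
  commands=[
    [[-0.04,0,0,0,0],[-0.04,0,0,0,0],[-0.04,0,0,0.008,0],[-0.04,0,0,0.008,0],[-0.04,0,0,0,0]],
  ],
)

```text
t: 3.7
position: [0.5138, 0.0427, 0.0217]
orientation: [0.0, 0.999, 0.033, 0.0]
contact_force: [-0.7, 0.4, -0.8]
grip_width: 0.045
gripper_force: 0.0
```

Request:
play_rows(
  commands=[
    [[-0.04,0,0,0.006,0],[-0.04,0,0,0.006,0],[-0.04,0,0,0.004,0],[-0.04,0,0,0,0],[-0.04,0,0,0,0]],
  ],
)

```text
t: 4.12
position: [0.5138, 0.0427, 0.0182]
orientation: [0.0, 0.999, 0.034, -0.0]
contact_force: [-2.8, -0.2, 7.8]
grip_width: 0.0449
gripper_force: 3.6
```

The tips touch the floor at z=0.018 with 7.8 N. I'll ease up slightly and grip the case.

Request:
play_rows(
  commands=[
    [[-0.04,0,0,0,0],[-0.04,0,0,-0.01,0],[-0.04,0,0,0,0],[-0.9,0,0,0,0],[-0.9,0,0,0,0]],
  ],
)

```text
t: 4.53
position: [0.5135, 0.0427, 0.0198]
orientation: [-0.0, 0.999, 0.033, -0.0]
contact_force: [-0.4, -0.6, -0.9]
grip_width: 0.0348
gripper_force: 0.0
```

Request:
play_rows(
  commands=[
    [[-0.9,0,0,0,0],[-0.9,0,0,0,0],[-0.9,0,0,0,0],[-0.9,0,0,0,0],[-0.9,0,0,0,0]],
  ],
)

```text
t: 4.95
position: [0.5136, 0.0427, 0.0199]
orientation: [-0.0, 0.999, 0.033, -0.0]
contact_force: [0.2, -0.6, -0.9]
grip_width: 0.0182
gripper_force: 15.0
```

Request:
play_rows(
  commands=[
    [[-0.9,0,0,-0.06,0],[-0.9,0,0,-0.11,0],[-0.9,0,0,-0.11,0],[-0.9,0,0,-0.11,0],[-0.9,0,0,0,0]],
  ],
)

```text
t: 5.37
position: [0.5176, 0.0422, 0.1234]
orientation: [0.001, 0.999, 0.034, 0.005]
contact_force: [0.7, -0.1, 1.0]
grip_width: 0.0176
gripper_force: 15.0
```

Request:
play_rows(
  commands=[
    [[-0.9,-0.012,0.11,0,0],[-0.9,-0.012,0.11,0,0],[-0.9,-0.012,0.11,0,0],[-0.9,-0.012,0.11,0,0],[-0.9,-0.012,0.11,0,0]],
  ],
)

```text
t: 5.78
position: [0.5073, -0.0965, 0.1167]
orientation: [-0.0, 0.999, 0.034, -0.0]
contact_force: [-0.3, 0.1, -0.1]
grip_width: 0.018
gripper_force: 15.0
```

Request:
play_rows(
  commands=[
    [[-0.9,-0.012,0.11,0,0],[-0.9,-0.012,0.11,0,0],[-0.9,-0.012,0.11,0,0],[-0.9,-0.012,0.11,0,0],[-0.9,-0.012,0.11,0,0]],
  ],
)

```text
t: 6.2
position: [0.5015, -0.2348, 0.1166]
orientation: [-0.0, 0.999, 0.033, -0.0]
contact_force: [0.8, -0.1, -0.6]
grip_width: 0.0178
gripper_force: 15.0
```

Request:
play_rows(
  commands=[
    [[-0.9,-0.012,0.11,0,0],[-0.9,-0.012,0.11,0,0],[-0.9,-0.012,0.11,0,0],[-0.9,-0.012,0.1,0,0],[-0.9,0,0,0,0]],
  ],
)

```text
t: 6.62
position: [0.4966, -0.3457, 0.1169]
orientation: [0.001, 1.0, 0.031, -0.0]
contact_force: [-0.8, -0.1, -0.2]
grip_width: 0.0177
gripper_force: 15.0
```

Request:
play_rows(
  commands=[
    [[-0.9,0,0,0.1,0],[-0.9,0,0,0.1,0],[-0.9,0,0,0.1,0],[-0.9,0,0,0.05,0],[-0.9,0,0,0,0]],
  ],
)

```text
t: 7.03
position: [0.4951, -0.339, 0.0259]
orientation: [-0.003, 0.999, 0.034, -0.003]
contact_force: [-0.1, -0.5, -0.3]
grip_width: 0.0175
gripper_force: 15.0
```

Request:
play_rows(
  commands=[
    [[-0.9,0,0,0,0],[-0.9,0,0,0,0]],
  ],
)

```text
t: 7.2
position: [0.4983, -0.3423, 0.0314]
orientation: [0.001, 0.999, 0.034, 0.001]
contact_force: [-0.3, -0.0, -0.9]
grip_width: 0.0182
gripper_force: 15.0
```

Request:
play_rows(
  commands=[
    [[-0.9,0,0,0.04,0],[-0.9,0,0,0.04,0],[-0.9,0,0,0.006,0],[-0.9,0,0,0.006,0],[-0.9,0,0,0,0]],
  ],
)

```text
t: 7.62
position: [0.4972, -0.3416, 0.0069]
orientation: [-0.0, 0.999, 0.033, -0.0]
contact_force: [-0.2, -0.2, -0.6]
grip_width: 0.0172
gripper_force: 15.0
```

Request:
play_rows(
  commands=[
    [[-0.9,0,0,0,0],[-0.9,0,0,0,0]],
  ],
)

```text
t: 7.78
position: [0.4974, -0.3419, 0.007]
orientation: [0.0, 0.999, 0.033, 0.0]
contact_force: [0.5, -0.4, -1.1]
grip_width: 0.018
gripper_force: 15.0
```

Request:
play_rows(
  commands=[
    [[-0.3,0,0,0,0],[-0.3,0,0,0,0],[-0.3,0,0,0,0],[-0.3,0,0,0,0],[-0.3,0,0,0,0]],
  ],
)

```text
t: 8.2
position: [0.4974, -0.3418, 0.007]
orientation: [0.0, 0.999, 0.033, 0.0]
contact_force: [0.1, -0.5, -0.3]
grip_width: 0.0328
gripper_force: 0.0
```

Request:
play_rows(
  commands=[
    [[-0.3,0,0,-0.06,0],[-0.3,0,0,-0.12,0],[-0.3,0,0,-0.15,0],[-0.3,0,0,-0.15,0],[-0.3,0,0,0,0]],
  ],
)

```text
t: 8.62
position: [0.5012, -0.3454, 0.1359]
orientation: [0.005, 0.999, 0.034, 0.005]
contact_force: [1.2, -1.6, 0.2]
grip_width: 0.0328
gripper_force: 0.0
```

Request:
play_rows(
  commands=[
    [[1,-0.005,-0.127,0,0.1],[1,-0.005,-0.127,0,0.1],[1,-0.005,-0.127,0,0.1],[1,-0.005,-0.127,0,0.1],[1,-0.005,-0.127,0,0.1]],
  ],
)

```text
t: 9.03
position: [0.4823, -0.1822, 0.1268]
orientation: [0.0, 1.0, 0.016, 0.0]
contact_force: [-0.1, 0.5, 0.5]
grip_width: 0.063
gripper_force: 0.0
```

Run:
```python
from h import *
S=snap("scene","s2.png")[:,:,::-1].copy();T=snap("top","t2.png")[:,:,::-1].copy()
s=telemetry.get_state();print(s["position"],s["orientation"])
for n,im,bs,z in(("scene",S,(325,145,385,200),.018),("top",T,(320,205,368,270),.018)):
    b=blob(im,(0,0,120),(180,80,255),bs);print(n,b,onplane(n,[b[0]],z))
```

```text
[ 0.48194248 -0.17999794  0.12636524] [-6.60624406e-04  9.99838857e-01  1.79340131e-02 -4.40994706e-04]
scene ((357.1073303222656, 172.33413696289062), (25.53281021118164, 5.876990795135498), 32.905242919921875) [[ 0.49944931 -0.33900398  0.018     ]]
top ((325.0, 250.0), (10.0, 14.0), 0.0) [[ 0.45723686 -0.27768186  0.018     ]]
```

The scene view shows the case at (357,172), which puts it in the blue tray at (0.499,-0.339). On to the box.

Request:
play_rows(
  commands=[
    [[1,-0.01,-0.125,0,0.03],[1,-0.01,-0.125,0,0.03],[1,-0.01,-0.125,0,0.03],[1,-0.01,-0.125,0,0.03],[1,-0.01,-0.125,0,0.03]],
  ],
)

```text
t: 9.55
position: [0.466, -0.0273, 0.1271]
orientation: [0.0, 1.0, 0.01, 0.0]
contact_force: [0.7, 0.2, -0.4]
grip_width: 0.094
gripper_force: 0.0
```

Request:
play_rows(
  commands=[
    [[1,-0.01,-0.125,0,0],[1,-0.01,-0.125,0,0],[1,-0.01,-0.125,0,0],[1,-0.01,-0.125,0,0],[1,-0.01,-0.125,0,0]],
  ],
)

```text
t: 9.97
position: [0.4504, 0.1291, 0.1273]
orientation: [0.0, 1.0, 0.01, 0.001]
contact_force: [0.6, -0.0, -0.1]
grip_width: 0.0943
gripper_force: 0.0
```

Request:
play_rows(
  commands=[
    [[1,-0.01,-0.125,0,0],[1,-0.01,-0.125,0,0],[1,-0.01,-0.125,0,0],[1,0,0,0,0],[1,0,0,0,0]],
  ],
)

```text
t: 10.38
position: [0.4408, 0.2224, 0.127]
orientation: [0.0, 1.0, 0.012, 0.0]
contact_force: [0.0, 0.3, 0.8]
grip_width: 0.0941
gripper_force: 0.0
```

Request:
play_rows(
  commands=[
    [[1,0,0,0,0],[1,0,0,0,0]],
  ],
)

```text
t: 10.55
position: [0.441, 0.2207, 0.1269]
orientation: [0.0, 1.0, 0.01, 0.0]
contact_force: [0.1, -0.5, 0.3]
grip_width: 0.0942
gripper_force: 0.0
```

Request:
play_rows(
  commands=[
    [[1,-0.006,-0.022,0,0],[1,0,0,0.1,0],[1,0,0,0.1,0],[1,0,0,0.1,0],[1,0,0,0.07,0]],
  ],
)

```text
t: 10.97
position: [0.438, 0.2264, 0.0325]
orientation: [0.0, 1.0, 0.01, -0.001]
contact_force: [-0.8, 0.3, 0.6]
grip_width: 0.0938
gripper_force: 0.0
```

Request:
play_rows(
  commands=[
    [[1,0,0,0.05,0],[1,0,0,0.03,0],[1,0,0,0,0],[1,0,0,0,0],[1,0,0,0,0]],
  ],
)

```text
t: 11.38
position: [0.4398, 0.2273, 0.0155]
orientation: [-0.0, 1.0, 0.011, 0.001]
contact_force: [0.6, 0.5, 0.7]
grip_width: 0.0941
gripper_force: 0.0
```

Request:
play_rows(
  commands=[
    [[0,0,0,0,0],[0,0,0,0,0],[0,0,0,0,0],[0,0,0,0,0],[0,0,0,0,0]],
  ],
  squeeze=20,
)

```text
t: 11.8
position: [0.439, 0.2273, 0.0147]
orientation: [-0.0, 1.0, 0.011, 0.0]
contact_force: [-0.0, -0.1, -0.3]
grip_width: 0.0641
gripper_force: 0.0
```

Request:
play_rows(
  commands=[
    [[0,0,0,0,0],[0,0,0,0,0],[0,0,0,-0.03,0],[0,0,0,-0.03,0],[0,0,0,0,0]],
  ],
)

```text
t: 12.22
position: [0.4398, 0.2275, 0.031]
orientation: [-0.0, 1.0, 0.011, 0.001]
contact_force: [0.4, 0.1, -2.7]
grip_width: 0.0621
gripper_force: 20.0
```

Request:
play_rows(
  commands=[
    [[0,0,0,-0.08,0],[0,0,0,-0.08,0],[0,0,0,-0.08,0],[0,0,0,0,0],[0,0,0,0,0]],
  ],
)

```text
t: 12.63
position: [0.4396, 0.2274, 0.0902]
orientation: [-0.0, 1.0, 0.011, 0.001]
contact_force: [-0.8, 0.2, -1.8]
grip_width: 0.0617
gripper_force: 20.0
```

Run:
```python
from h import *
a=snap("scene","s3.png");b=snap("top","t3.png")
s=telemetry.get_state();print(s["position"],s["orientation"],s["grip_width"])
A=cv2.resize(a[170:370,130:330],None,fx=2,fy=2)[:,:,::-1];B=cv2.resize(b[190:290,120:220],None,fx=4,fy=4)[:,:,::-1]
cv2.imwrite("pics/c3.png",np.hstack([A,B]))
```

```text
[0.43784567 0.22695314 0.08810273] [ 2.62826551e-04  9.99941816e-01  1.07307314e-02 -1.07122541e-03] 0.06180971016576607
```

View pics/c3.png

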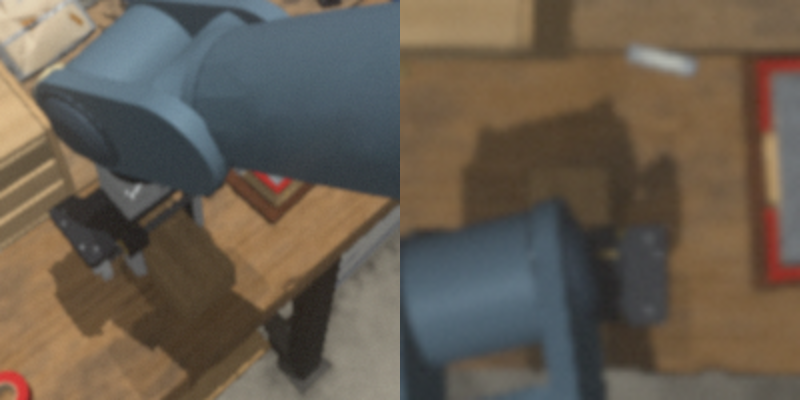

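The box is gripped and level at 62 mm width, and its far end is visible in both views. The display is undisturbed. Carrying it to over the bay.

Request:
play_rows(
  commands=[
    [[0,0,0,0,-0.3],[0,0,0,0,-0.33],[0,0.032,0.093,0,0],[0,0.032,0.093,0,0],[0,0.032,0.093,0,0]],
  ],
)

```text
t: 13.15
position: [0.467, 0.1586, 0.0886]
orientation: [0.0, 0.999, 0.034, -0.001]
contact_force: [0.0, 0.3, -2.0]
grip_width: 0.0618
gripper_force: 20.0
```

Request:
play_rows(
  commands=[
    [[0,0.033,0.093,0,0],[0,0.033,0.093,0,0],[0,0.033,0.093,0,0],[0,0.032,0.093,0,0],[0,0.032,0.093,0,0]],
  ],
)

```text
t: 13.57
position: [0.5154, 0.0447, 0.0885]
orientation: [-0.0, 0.999, 0.033, -0.001]
contact_force: [1.3, 0.0, -2.5]
grip_width: 0.0618
gripper_force: 20.0
```

Request:
play_rows(
  commands=[
    [[0,0,0,0,0],[0,0,0,0,0],[0,0,0,0,0],[0,0,0,0,0],[0,0,0,0,0]],
  ],
)

```text
t: 13.98
position: [0.5151, 0.0468, 0.0891]
orientation: [-0.0, 0.999, 0.034, -0.0]
contact_force: [0.3, -0.0, -3.0]
grip_width: 0.0619
gripper_force: 20.0
```

Run:
```python
from h import *
s=telemetry.get_state();print(s["position"],s["orientation"],np.degrees(2*np.arctan2(s["orientation"][2],s["orientation"][1])))
a=snap("scene","s4.png");b=snap("top","t4.png")
A=cv2.resize(a[160:310,190:340],None,fx=2.66,fy=2.66)[:,:,::-1];B=cv2.resize(b[190:290,180:280],None,fx=4,fy=4)[:,:,::-1]
n=min(len(A),len(B));cv2.imwrite("pics/c4.png",np.hstack([A[:n],B[:n]]))
```

```text
[0.51505734 0.04680411 0.08911059] [-1.36525742e-04  9.99438036e-01  3.35179416e-02 -3.76497614e-04] 3.8415930262282
```

View pics/c4.png

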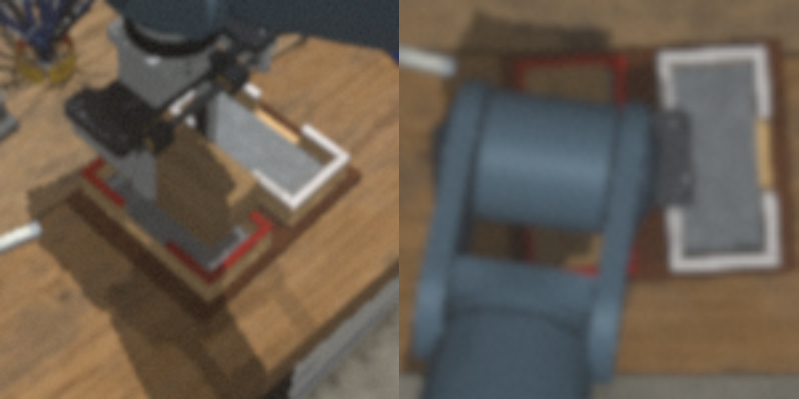

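The box is over the red bay and aligned with it: the brown top shows inside the red rim from (575,75) to (600,255) in the top crop. Lowering with a small correction, watching the force.

Request:
play_rows(
  commands=[
    [[0,0.005,0.003,0.04,0],[0,0,0,0.04,0],[0,0,0,0.012,0],[0,0,0,0,0],[0,0,0,0,0]],
  ],
)

```text
t: 14.5
position: [0.5165, 0.0453, 0.0658]
orientation: [-0.0, 0.999, 0.033, -0.001]
contact_force: [0.0, -0.2, -1.8]
grip_width: 0.0614
gripper_force: 20.0
```

Request:
play_rows(
  commands=[
    [[0,0,0,0.01,0],[0,0,0,0.01,0],[0,0,0,0.01,0],[0,0,0,0,0],[0,0,0,0,0]],
  ],
)

```text
t: 14.92
position: [0.5168, 0.0452, 0.0588]
orientation: [-0.0, 0.999, 0.033, -0.0]
contact_force: [0.0, -0.2, -2.6]
grip_width: 0.0617
gripper_force: 20.0
```

Request:
play_rows(
  commands=[
    [[0,0,0,0.012,0],[0,0,0,0.012,0],[0,0,0,0.012,0],[0,0,0,0,0],[0,0,0,0,0]],
  ],
)

```text
t: 15.33
position: [0.5167, 0.0452, 0.0496]
orientation: [-0.0, 0.999, 0.033, -0.0]
contact_force: [-0.3, -0.1, -2.7]
grip_width: 0.0618
gripper_force: 20.0
```

Sliding in free, so I'll continue to the floor.

Request:
play_rows(
  commands=[
    [[0,0,0,0.015,0],[0,0,0,0.015,0],[0,0,0,0.015,0],[0,0,0,0,0],[0,0,0,0,0]],
  ],
)

```text
t: 15.75
position: [0.5166, 0.0453, 0.0383]
orientation: [-0.0, 0.999, 0.033, -0.0]
contact_force: [0.3, -0.2, -2.4]
grip_width: 0.062
gripper_force: 20.0
```

Request:
play_rows(
  commands=[
    [[0,0,0,0.008,0],[0,0,0,0.006,0],[0,0,0,0,0],[0,0,0,0,0]],
  ],
)

```text
t: 16.08
position: [0.5169, 0.0452, 0.0351]
orientation: [-0.0, 0.999, 0.033, -0.0]
contact_force: [0.3, 1.2, -3.3]
grip_width: 0.0621
gripper_force: 20.0
```

Request:
play_rows(
  commands=[
    [[0,0,0,0.006,0],[0,0,0,0.004,0],[0,0,0,0,0],[0,0,0,0,0]],
  ],
)

```text
t: 16.42
position: [0.517, 0.0452, 0.0327]
orientation: [0.0, 0.999, 0.033, 0.0]
contact_force: [0.3, -0.0, -2.9]
grip_width: 0.062
gripper_force: 20.0
```

Request:
play_rows(
  commands=[
    [[0,0,0,0.004,0],[0,0,0,0.002,0],[0,0,0,0,0],[0,0,0,0,0]],
  ],
)

```text
t: 16.75
position: [0.517, 0.0452, 0.0326]
orientation: [0.0, 0.999, 0.033, -0.001]
contact_force: [-5.2, -1.0, 9.7]
grip_width: 0.0619
gripper_force: 20.0
```

The box is on the floor. Releasing with a small opening and lifting straight up.

Request:
play_rows(
  commands=[
    [[0,0,0,-0.003,0],[0.6,0,0,0,0],[0.6,0,0,0,0],[0.6,0,0,0,0],[0.6,0,0,0,0]],
  ],
)

```text
t: 17.17
position: [0.5171, 0.0452, 0.032]
orientation: [0.0, 0.999, 0.033, 0.0]
contact_force: [0.0, -0.0, 0.4]
grip_width: 0.075
gripper_force: 0.0
```

Request:
play_rows(
  commands=[
    [[0.6,0,0,-0.04,0],[0.6,0,0,-0.1,0],[0.6,0,0,-0.15,0],[0.6,0,0,-0.15,0],[0.6,0,0,-0.15,0]],
  ],
)

```text
t: 17.58
position: [0.5166, 0.0452, 0.1816]
orientation: [-0.0, 0.999, 0.033, -0.0]
contact_force: [-0.0, -0.4, 0.7]
grip_width: 0.0751
gripper_force: 0.0
```

Request:
play_rows(
  commands=[
    [[0.6,-0.15,0,0,0],[0.6,-0.15,0,0,0],[0.6,0,-0.15,0,0],[0.6,0,-0.15,0,0],[0.6,0,-0.15,0,0]],
  ],
)

```text
t: 18.0
position: [0.4343, 0.1532, 0.1807]
orientation: [-0.0, 1.0, 0.031, 0.001]
contact_force: [0.3, -0.6, 0.4]
grip_width: 0.0752
gripper_force: 0.0
```

Request:
play_rows(
  commands=[
    [[0.6,0,-0.15,0,0],[0.6,0,-0.15,0,0],[0.6,0,-0.15,0,0],[0.6,0,-0.15,0,0],[0.6,0,0,0,0]],
  ],
)

```text
t: 18.42
position: [0.424, 0.3071, 0.1805]
orientation: [-0.001, 0.999, 0.036, 0.0]
contact_force: [0.5, 0.5, -0.2]
grip_width: 0.0755
gripper_force: 0.0
```

Run:
```python
from h import *
print(telemetry.get_state()["position"])
a=snap("scene","s5.png");b=snap("top","t5.png")
A=cv2.resize(a[140:290,200:400],None,fx=2,fy=2,interpolation=2)[:,:,::-1];B=cv2.resize(b[190:290,195:295],None,fx=4,fy=4,interpolation=2)[:,:,::-1]
A=cv2.copyMakeBorder(A,0,100,0,0,0);cv2.imwrite("pics/c5.png",np.hstack([A,B]))
T=b[:,:,::-1].copy();r=blob(T,(0,0,100),(180,70,255),(330,215,360,262));print("case",r,onplane("top",[r[0]],.018))
```

```text
[0.42400314 0.30706149 0.18045763]
case ((344.5, 237.0), (22.0, 5.0), 90.0) [[ 0.49888957 -0.34163143  0.018     ]]
```

View pics/c5.png

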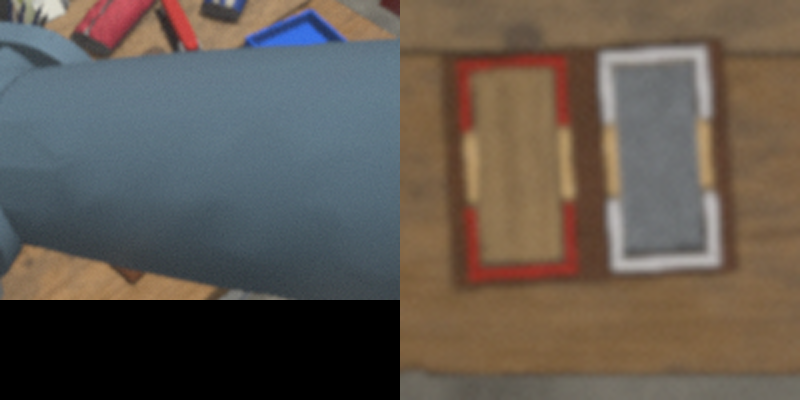

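The top crop shows the box inside the red bay, with the rim all round it from (460,55) to (575,280). The TCP height of 0.0326 at floor contact puts its underside at the floor height, 0.018. The case is in the tray at (0.499,-0.342), and the arm is clear.

```bash
python3 -c "
from h import *
print(env.hand_in())"
```

```text
the job is handed in; nothing more can be done
None
```

I felt the red-rimmed bay, found the lead case in it and laid that in the blue tray, then lowered the pen box onto the bay floor and handed the job in at about 18.5 s; no verdict was returned.

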